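# Pin the crank onto the spindle of a board turning stand

## Task

Take the hitch pin from its holder block, push it down through the cross hole in the spindle of the board turning stand until its head sits on the spindle, with the open wire loop standing out towards the spindle's free end, and then swing the loop down over that end until it snaps shut under the spindle and let go. The spindle has end play and its hole may be a centimetre off along the spindle, so feel for it gently: on its way in the pin must never be pressed on the stand with more than 25 N, the pin must not be wrenched in its hole when the loop is swung, and the robot itself must not push hard on the stand. Leave the heat sink, the capacitor and the screw tin standing where they are.

Things in the scene. Friction and masses are not known exactly. Their poses are not given: they have to be found in the camera images.
- turning_stand: fixed board turning stand: grey base plate 80 x 80 x 10 mm (x = 25 to 105 mm), bearing block 48 mm wide, 111 mm high, dark crank hub 38 mm in diameter with its front face at x = 26 mm, crank arm to +y; a level square steel spindle 20 x 20 mm sticks out of the hub to -x, its top face at z = 95 mm. Origin on the bench under the mean place of its cross hole; x from free end to bearing, z up
- hole_mean (a point): mean place of the mouth of the cross hole, on the spindle's top face; axes of the stand. The upright through hole (10 mm wide, 1 mm chamfer, 20 mm deep) is in the middle of the spindle's width but anywhere from 12 mm before to 12 mm behind this point along x: the spindle slides in its bearing with 8 N friction (this point stays). The spindle's free end is 26 mm before the true hole
- hitch_pin: loose steel pin, 70 g, upright in its holder. Origin at the centre of the flat underside of its head, z up. Below: shank 8 mm in diameter, 36 mm long, tip chamfered 0.8 mm. Above: head 16 (x) x 24 (y) x 14 mm, on it an upright grip tab 24 mm (x) x 14 mm (y, the way to grip it), z = 14 to 46 mm. A wire loop is hinged to the head's sides at z = 7 mm about y; open, it stands out level to -x
- loop (a joint): angle of the pin's wire loop: 0 = open (level, pointing to the pin's -x, as at the start), 1.5 = shut (hanging straight down along the shank, its end below the pin's tip). An over-centre spring holds it open below 0.4 and snaps it shut above 0.4; about 3 N down at the loop's end start it moving
- loop_end (a point): middle of the loop's cross bar, 56 mm from the hinge. The loop is a U of 4 mm steel wire, legs 32 mm apart between centres, so it passes either side of the 20 mm spindle
- pin_holder: fixed aluminium block 44 x 44 x 42 mm with an upright 11 mm through hole; origin at the centre of its underside. At the start the pin's head rests on its top (z = 42 mm)
- heat_sink: bystander: finned aluminium heat sink 38 x 50 x 29 mm, origin at the centre of its underside
- capacitor: bystander: large upright can capacitor, 35 mm in diameter, 50 mm high, origin at the centre of its underside
- screw_tin: bystander: low round screw-lid tin, 60 mm in diameter, 32 mm high, origin at the centre of its underside
There are look-alikes about, which are no part of the job. What is shaped like the hitch_pin but turquoise or yellow is not meant.

How it is judged:
By the outcome, as a careful person would: the job done as asked, in the order asked, and still so for the second after the job is handed in, with the robot touching nothing.
It also fails if it takes over 72 s, if anything falls off the work surface, if the arm or the gripper's body presses on something with over 40 N, if the wrist force passes 120 N, or if a joint passes its speed limit or range.

## Robot

A 7-joint arm with a two-finger parallel gripper is mounted at the origin on a cart in front of the work surface, level with it; the furniture and walls round the work are solid. World frame = base frame: x ahead of the robot, y to its left, z up, the work surface at z = 0. Lengths are in m, angles in rad, forces in N, time in s.
With the tool pointing down it reaches from about 0.425 to 0.95 m from the base axis. Payload 4.7 kg.
Tool frame: the origin (TCP) lies midway between the tips of the shut fingers; the grasp point (between the pads) lies 19 mm behind it; z points along the fingers, y is the line along which they close (so a half turn about z gives the same grasp; the last joint's range is limited). The gripper opens to 87 mm and grips with 3 to 60 N. Pads are 19 mm wide; open, the fingers measure 117 mm over their backs; the gripper's body (75 mm by 190 mm) begins 51 mm behind the grasp point.
Start: joints at [1.163, 0.469, -0.049, 1.532, 0.024, 1.141, -0.082], TCP at [0.25, -0.627, 0.223] pointing down, gripper open.
Joint ranges: [-2.59, 2.59], [-0.33, 1.99], [-1.39, 1.29], [0.1, 2.45], [-1.04, 4.18], [0.21, 1.99], [-2.66, 2.66]. Speed limits (rad/s): [2.57, 2.57, 3.14, 3.14, 3.14, 3.14, 3.14].

## Interface

Orientations are given as a rotation vector (axis times angle).
In Python, from bench import ctrl gives the robot as it stands.
- The arm moves only by the tool play_rows, never from a script. Its argument "rows" is a list of rows, each a list of 6 numbers: the shift along the tool's x, y, z in m, then the turn, a rotation vector about the tool's x, y, z in degrees. A call has 1 to 8 rows; each row is the pose to reach, as a shift and turn from the pose commanded when the call began, along the tool's axes at that moment; what a row does not reach only later rows make up. A row lasts 1/8 s, in which the tool goes at most 62.5 mm and 10.7 degrees, less where a joint would pass 70% of its speed; a pose out of reach is approached as far as the arm can. A call with a gripper value outside its range is refused whole. "claw" is the closure, from 0 (fully open) to 1 (shut), set as the call begins (left out, the last holds). The fingers move at their own pace and stop on an object; "squeeze" is the grip in N (left out, the last holds). Time passes only in rows, so rows that repeat a pose let the fingers close. It gives the time, the measured TCP pose, the force and the opening at its end, in the units of the state.
- ctrl.sense(): the state, without advancing time (a new reading comes with each control period).
- ctrl.camera(name): name is "side" or "top"; returns the picture (420x560x3 uint8, blue, green, red); there is no depth.
- ctrl.camera_model(name): a dict with "intrinsics" (3x3 intrinsics, pixels), "world_to_cam" (4x4, takes a point from world to camera coordinates). Camera axes: x right, y down, z forward; pixel columns grow to the right and rows downward; lengths in m; the calibration is good to about 2 mm. A picture is of the moment at which its call begins. camera_model takes no time and is no camera call.
- ctrl.hand_in(): hands the job in, once; it reports no verdict.
The state is a dict: "time": time; "joint_pos": joint angles; "joint_velocities": joint speeds; "tau": joint torques, N m; "tcp_pos": TCP position; "eef_rot": TCP orientation; "ft_force": force on the tool from outside, world axes, zero at the start; "torque": the same for the moment, N m; "finger_gap": finger opening in m.
Only numpy, scipy, OpenCV 4.12 (cv2) and the standard library are available. Lean on these libraries where they do the work, as an engineer would, in place of code of your own. Each camera call takes 0.05 s, during which the arm holds its last target. There are 200 camera calls.

## Working session

There is one attempt and no reset: what is moved stays moved. The work goes in short steps, Python scripts to look and compute and a tool call to move; the robot and the scene stay as the last step left them, time stands still between calls to the robot, and variables do not carry over. Pictures are saved under pics/ and viewed, on a budget of 10 in all, crops included, one or two more only if the job needs it, and the job is handed in when it is done.

Besides the shell and the picture viewer there is one more tool, called as name(argument=value, ...) on one line, values as JSON. play_rows: Moves the arm, as the interface text tells. Its arguments: {"type":"object","properties":{"rows":{"type":"array","items":{"type":"array","items":{"type":"number"}}},"claw":{"type":"number"},"squeeze":{"type":"number"}},"required":["rows"]}

```bash
mkdir -p pics
python3 - <<'E'
from bench import ctrl
import cv2,numpy as np
for n in("side","top"):
    im=ctrl.camera(n);cv2.imwrite(f"pics/{n}0.png",im)
    m=ctrl.camera_model(n);print(n,np.round(m["intrinsics"],1).tolist(),np.round(m["world_to_cam"],4).tolist())
s=ctrl.sense();print({k:np.round(v,3).tolist() for k,v in s.items()})
E
```

```text
side [[463.1, 0.0, 275.0], [0.0, 463.1, 214.7], [0.0, 0.0, 1.0]] [[-0.8615, -0.5073, 0.0228, 0.2642], [-0.2744, 0.4272, -0.8615, 0.3719], [0.4273, -0.7485, -0.5072, 0.4363], [0.0, 0.0, 0.0, 1.0]]
top [[415.5, 0.0, 277.0], [0.0, 415.5, 205.8], [0.0, 0.0, 1.0]] [[-0.0209, -0.9997, 0.012, -0.3948], [-0.9995, 0.0206, -0.0243, 0.5512], [0.024, -0.0125, -0.9996, 0.9175], [0.0, 0.0, 0.0, 1.0]]
{'time': 0.1, 'joint_pos': [1.163, 0.469, -0.049, 1.534, 0.024, 1.141, -0.082], 'joint_velocities': [0.002, -0.0, 0.0, -0.004, -0.001, 0.0, 0.001], 'tau': [0.0, -50.917, -0.081, -23.683, -0.062, 0.034, 0.0], 'tcp_pos': [0.249, -0.627, 0.222], 'eef_rot': [-3.084, -0.591, 0.001], 'ft_force': [0.307, -0.544, -0.704], 'torque': [-0.04, -0.013, -0.061], 'finger_gap': 0.087}
```

View pics/side0.png

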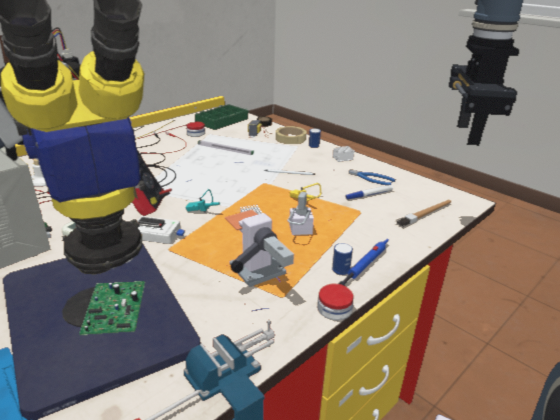

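View pics/top0.png

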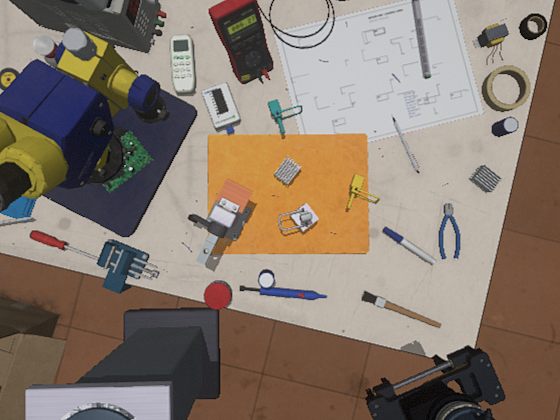

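The side picture shows the pin in its holder at about (300,215) and the stand at about (262,250). In the top picture the pin is at (303,218), with its loop to the left, and the stand is at (225,215) with the spindle pointing down-left to (205,262). Next I'll enlarge both.

Run:
```python
import cv2
a=cv2.imread("pics/top0.png")[155:285,180:340];b=cv2.imread("pics/side0.png")[170:320,220:380]
cv2.imwrite("pics/tz.png",cv2.resize(a,None,fx=4.5,fy=4.5,interpolation=cv2.INTER_CUBIC))
cv2.imwrite("pics/sz.png",cv2.resize(b,None,fx=4,fy=4,interpolation=cv2.INTER_CUBIC))
```

```text
(no output)
```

View pics/tz.png

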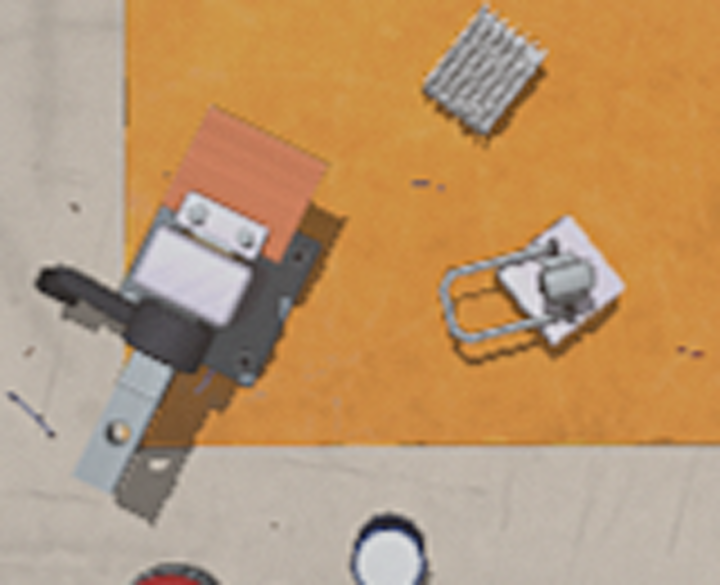

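View pics/sz.png

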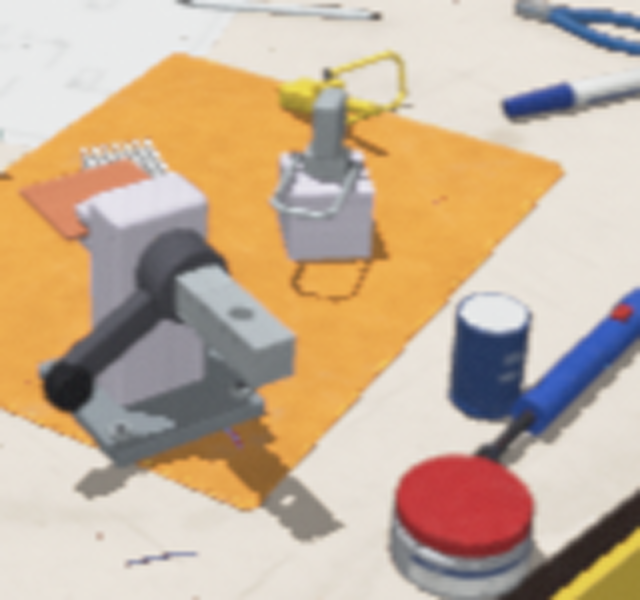

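The top crop shows the true hole at (118,432), the spindle end corners at (75,475) and (115,492), the holder top corners at (500,268), (568,215), (625,288) and (558,345), the tab at (568,282), and the loop bar at about (453,303). The side crop shows the hole at (241,313) and the tab top at (332,97).

```bash
cat > h.py <<'E'
import numpy as np
from bench import ctrl
from scipy.spatial.transform import Rotation as R
def ray(n,uv,z):
    m=ctrl.camera_model(n);T=np.array(m["world_to_cam"]);K=np.array(m["intrinsics"])
    d=T[:3,:3].T@np.linalg.solve(K,[uv[0],uv[1],1]);c=-T[:3,:3].T@T[:3,3]
    return c+d*(z-c[2])/d[2]
def proj(n,p):
    m=ctrl.camera_model(n);T=np.array(m["world_to_cam"]);K=np.array(m["intrinsics"])
    q=K@(T[:3,:3]@np.asarray(p)+T[:3,3]);return q[:2]/q[2]
tz=lambda u,v:((u+.5)/4.5-.5+180,(v+.5)/4.5-.5+155)
sz=lambda u,v:((u+.5)/4-.5+220,(v+.5)/4-.5+170)
E
python3 - <<'E'
from h import *
np.set_printoptions(precision=4,suppress=True)
t=lambda u,v,z:ray("top",tz(u,v),z); s=lambda u,v,z:ray("side",sz(u,v),z)
h=t(118,432,.095);print("hole",h,s(241,313,.095))
c=[t(75,475,.095),t(115,492,.095),t(170,372,.095),t(122,358,.095)];print(c)
print("end mid",(c[0]+c[1])/2, np.linalg.norm((c[0]+c[1])/2-h))
for a,b in((0,3),(1,2)):
  d=c[b]-c[a];print("yaw",np.degrees(np.arctan2(d[1],d[0])))
d=c[0]-c[1];print("end yaw",np.degrees(np.arctan2(d[1],d[0]))+0)
# base plate far edge corners & bearing top z=.111
bl=[t(180,193+0,.111),t(268,228,.111)];d=bl[0]-bl[1];print("bear back",np.degrees(np.arctan2(d[1],d[0])))
q=[t(*x,.042) for x in((500,268),(568,215),(625,288),(558,345))];print("holder",np.mean(q,0))
print("tab",t(568,270,.088),t(568,282,.075),s(332,97,.088))
e=t(453,303,.049);hi=np.mean(q,0);d=hi-e;print("loop",e,np.degrees(np.arctan2(d[1],d[0])),np.linalg.norm(d[:2]))
l=[t(550,245,.049),t(455,272,.049),t(560,318,.049),t(470,338,.049)]
for a,b in((0,1),(2,3)):
  d=l[a]-l[b];print("leg",np.degrees(np.arctan2(d[1],d[0])))
st=ctrl.sense();r=R.from_rotvec(st["eef_rot"]).as_matrix();print(r, "y dir",np.degrees(np.arctan2(r[1,1],r[0,1])))
E
```

```text
hole [ 0.4536 -0.2599  0.095 ] [ 0.452  -0.2587  0.095 ]
[array([ 0.4348, -0.2404,  0.095 ]), array([ 0.4269, -0.2581,  0.095 ]), array([ 0.4799, -0.2836,  0.095 ]), array([ 0.4866, -0.2623,  0.095 ])]
end mid [ 0.4308 -0.2493  0.095 ] 0.025114577321673277
yaw -22.87346714804595
yaw -25.66035944659032
end yaw 65.76854577876317
bear back 67.11881650404267
holder [ 0.5177 -0.4648  0.042 ]
tab [ 0.5219 -0.4636  0.088 ] [ 0.5164 -0.4646  0.075 ] [ 0.5152 -0.463   0.088 ]
loop [ 0.5074 -0.4119  0.049 ] -79.00684879010917 0.053833704087342275
leg -75.3383515404757
leg -78.70884844256278
[[ 0.9291  0.3698 -0.0007]
 [ 0.3698 -0.9291  0.0016]
 [-0.0001 -0.0018 -1.    ]] y dir -68.29540729232491
```

```bash
cat >> h.py <<'E'
def plan(p,yaw):  # yaw: direction of tool y in world, degrees, tool straight down
    s=ctrl.sense();r=R.from_rotvec(s["eef_rot"]);a=np.radians(yaw)
    y=np.array([np.cos(a),np.sin(a),0]);z=np.array([0,0,-1.]);M=R.from_matrix(np.c_[np.cross(y,z),y,z])
    print("t",round(s["time"],2),"tcp",np.round(s["tcp_pos"],4),"F",np.round(s["ft_force"],2),"gap",round(s["finger_gap"],4))
    print("shift mm",np.round(r.inv().apply(np.array(p)-s["tcp_pos"])*1e3,1),"turn",np.round(np.degrees((r.inv()*M).as_rotvec()),1),"j7",round(s["joint_pos"][6],3))
E
python3 -c "
from h import *
plan([.517,-.464,.15],12.5)"
```

```text
t 0.1 tcp [ 0.2494 -0.6267  0.2216] F [ 0.31 -0.54 -0.7 ] gap 0.087
shift mm [308.8 -52.   71.7] turn [ -0.1  -0.1 -80.8] j7 -0.082
```

play_rows(rows=[[0.06,-0.01,0,0,0,-10],[0.12,-0.02,0.01,0,0,-20],[0.18,-0.03,0.02,0,0,-30],[0.24,-0.04,0.04,0,0,-40],[0.28,-0.047,0.06,0,0,-50],[0.309,-0.052,0.07,0,0,-60],[0.309,-0.052,0.072,0,0,-70],[0.309,-0.052,0.072,0,0,-80.8]], claw=0.3)

```text
time: 1.1
tcp_pos: [0.5176, -0.4637, 0.1494]
eef_rot: [-1.957, -2.455, -0.0]
ft_force: [-0.4, -0.6, 0.1]
finger_gap: 0.0609
```

play_rows(rows=[[0,0,0,0,0,0],[0,0,0,0,0,0]])

```text
time: 1.35
tcp_pos: [0.5172, -0.4647, 0.1503]
eef_rot: [-1.971, -2.446, 0.0]
ft_force: [0.3, -0.1, -0.0]
finger_gap: 0.0611
```

```bash
python3 -c "
from h import *
import cv2
plan([.517,-.464,.059],12.5)
a=ctrl.camera('top');b=ctrl.camera('side');cv2.imwrite('pics/t1.png',a);cv2.imwrite('pics/s1.png',b)
c=np.hstack([cv2.resize(a[155:285,240:340],None,fx=4,fy=4,interpolation=2),cv2.resize(b[140:270,250:350],None,fx=4,fy=4,interpolation=2)])
cv2.imwrite('pics/c1.png',c)
t=ctrl.sense()['tcp_pos'];print(proj('top',t),proj('side',t))"
```

```text
t 1.35 tcp [ 0.5172 -0.4647  0.1503] F [ 0.33 -0.13 -0.04] gap 0.0611
shift mm [ 0.7 -0.1 91.3] turn [-0.  -0.  -0.2] j7 0.682
[309.11243196 216.84199342] [303.67417873 165.6578758 ]
```

View pics/c1.png

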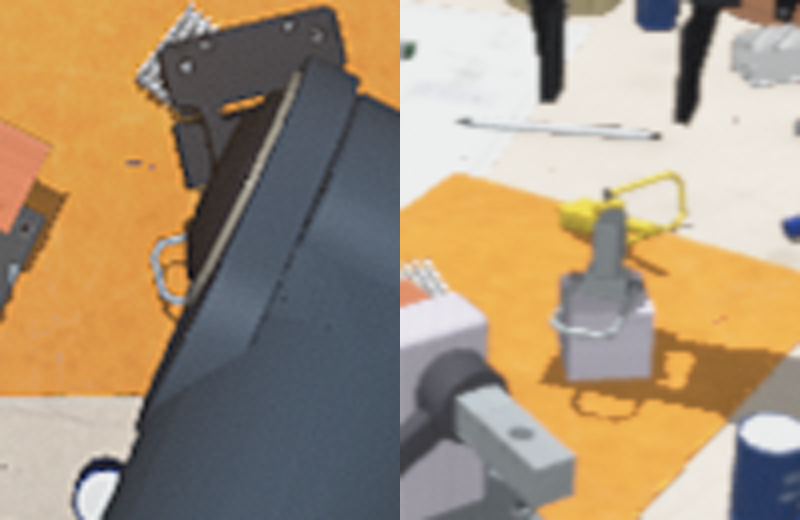

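The fingers straddle the tab, with their tips at about (550,100) and (685,122) and the tab top at (612,210). The heat sink stays clear, so I'll descend and grip.

play_rows(rows=[[0,0,0.04,0,0,0],[0,0,0.07,0,0,0],[0.0005,0,0.085,0,0,0],[0.0005,0,0.091,0,0,0],[0.0005,0,0.091,0,0,0]])

```text
time: 2.08
tcp_pos: [0.5179, -0.4643, 0.0602]
eef_rot: [1.967, 2.448, 0.0]
ft_force: [0.1, 0.6, 0.3]
finger_gap: 0.0606
```

play_rows(rows=[[0,0,0,0,0,0],[0,0,0,0,0,0],[0,0,0,0,0,0],[0,0,0,0,0,0],[0,0,0,0,0,0],[0,0,0,0,0,0]], claw=1, squeeze=30)

```text
time: 2.82
tcp_pos: [0.5174, -0.4641, 0.0595]
eef_rot: [-1.968, -2.449, 0.0]
ft_force: [0.5, 0.7, 0.3]
finger_gap: 0.0143
```

play_rows(rows=[[0,0,-0.02,0,0,0],[0,0,-0.06,0,0,0],[0,0,-0.11,0,0,0],[0,0,-0.15,0,0,0],[0,0,-0.16,0,0,0],[0,0,-0.16,0,0,0]])

```text
time: 3.58
tcp_pos: [0.5173, -0.464, 0.2201]
eef_rot: [1.967, 2.449, -0.0]
ft_force: [-0.8, 0.3, -0.7]
finger_gap: 0.0136
```

```bash
python3 -c "
from h import *
plan([.453,-.2595,.20],66)"
```

```text
t 3.58 tcp [ 0.5173 -0.464   0.2201] F [-0.78  0.28 -0.68] gap 0.0136
shift mm [213.6 -18.7  20. ] turn [ -0.    0.  -53.6] j7 0.707
```

play_rows(rows=[[0.04,-0.004,0,0,0,-8],[0.09,-0.008,0,0,0,-17],[0.14,-0.012,0,0,0,-26],[0.18,-0.016,0.005,0,0,-35],[0.205,-0.018,0.01,0,0,-44],[0.2136,-0.0187,0.02,0,0,-53.6],[0.2136,-0.0187,0.02,0,0,-53.6],[0.2136,-0.0187,0.02,0,0,-53.6]])

```text
time: 4.58
tcp_pos: [0.4528, -0.2601, 0.1989]
eef_rot: [-0.657, -3.071, -0.001]
ft_force: [-0.3, -0.2, -0.6]
finger_gap: 0.0138
```

```bash
python3 -c "
from h import *
import cv2
plan([.453,-.2595,.20],66)
a=ctrl.camera('top');b=ctrl.camera('side');cv2.imwrite('pics/t2.png',a);cv2.imwrite('pics/s2.png',b)
c=np.hstack([cv2.resize(a[200:300,170:260],None,fx=4,fy=4,interpolation=2),cv2.resize(b[170:270,230:320],None,fx=4,fy=4,interpolation=2)])
cv2.imwrite('pics/c2.png',c)
t=ctrl.sense()['tcp_pos'];t=t-[0,0,.0175];print(proj('side',t),proj('side',t-[0,0,.036]))"
```

```text
t 4.58 tcp [ 0.4528 -0.2601  0.1989] F [-0.29 -0.16 -0.63] gap 0.0138
shift mm [ 0.   0.6 -1.1] turn [ 0.  -0.1 -0.1] j7 1.355
[281.21657098 201.8130451 ] [280.55783538 221.25855049]
```

View pics/c2.png

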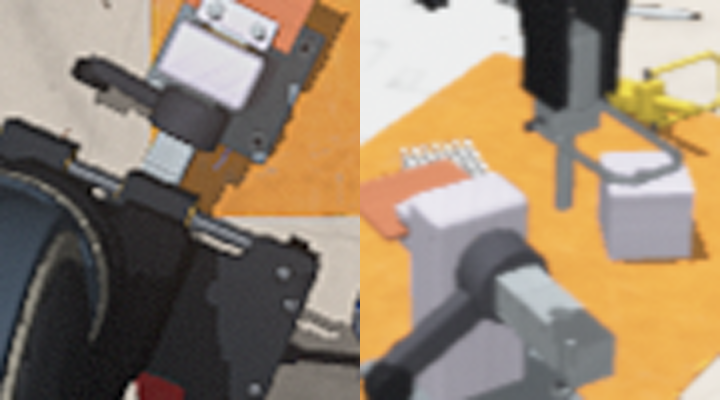

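The side view shows the pin tip at image (281.2,221.8), against a prediction of (280.6,221.3). The loop stands out towards the free end. I'll descend to just above the spindle.

play_rows(rows=[[0,0.0006,0.02,0,0,0],[0,0.0006,0.035,0,0,0],[0,0.0006,0.043,0,0,0],[0,0.0006,0.046,0,0,0],[0,0.0006,0.046,0,0,0]])

```text
time: 5.3
tcp_pos: [0.4536, -0.259, 0.1537]
eef_rot: [0.652, 3.073, -0.0]
ft_force: [-0.5, -0.5, -1.7]
finger_gap: 0.0137
```

```bash
python3 -c "
from h import *
import cv2
plan([.453,-.2595,.148],66)
b=ctrl.camera('side');cv2.imwrite('pics/s3.png',b)
cv2.imwrite('pics/c3.png',cv2.resize(b[185:285,240:330],None,fx=6,fy=6,interpolation=2))"
```

```text
t 5.3 tcp [ 0.4536 -0.259   0.1537] F [-0.45 -0.45 -1.71] gap 0.0137
shift mm [ 0.3 -0.7  5.7] turn [0. 0. 0.] j7 1.309
```

View pics/c3.png

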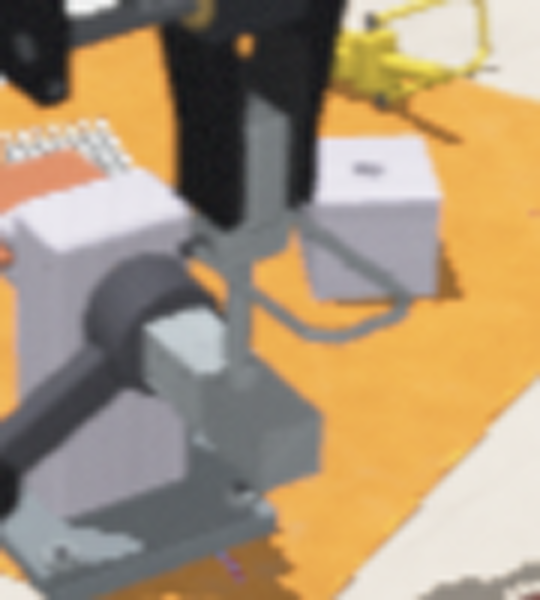

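```bash
python3 -c "
from h import *
t=ctrl.sense()['tcp_pos'];print(proj('side',t-[0,0,.0535]),proj('side',[t[0],t[1],.095]))
u=np.array([np.cos(np.radians(-24)),np.sin(np.radians(-24)),0])
for d in(-.005,0,.005):print(d,proj('side',np.array([.453,-.2595,.095])+d*u),proj('top',np.array([.453,-.2595,.095])+d*u))
import cv2
# subpixel dark hole centroid, before pictures
b=cv2.cvtColor(cv2.imread('pics/side0.png'),6)[244:253,272:290];print(b)
a=cv2.cvtColor(cv2.imread('pics/top0.png'),6)[246:256,200:212];print(a)
print(proj('top',[.453,-.2595,.095]))"
```

```text
[279.1872311 244.7566862] [279.09851842 247.43549247]
-0.005 [281.34278703 248.86365021] [204.66084536 253.20343759]
0 [279.58141697 247.44397627] [205.63474409 250.90779948]
0.005 [277.83574881 246.03695814] [206.60832786 248.61290379]
[[189 190 191 190 190 189 192 192 192 193 192 188 182 178 179 177 177 177]
 [185 188 189 190 190 189 189 188 189 192 193 192 189 184 180 180 179 178]
 [169 186 188 190 190 184 175 173 174 184 191 191 193 191 186 182 180 178]
 [142 170 186 187 184 163 143 137 140 145 158 178 190 192 190 185 180 178]
 [127 144 168 185 176 149 127 127 129 130 136 166 187 192 192 189 183 178]
 [122 126 144 169 180 171 153 143 139 141 150 173 188 192 191 193 190 186]
 [123 123 128 138 160 177 179 180 179 178 181 185 191 190 191 192 191 191]
 [124 122 123 121 130 157 180 186 191 189 190 190 190 189 191 192 191 193]
 [122 124 122 116 119 133 158 181 188 190 190 188 189 190 189 191 192 193]]
[[171 174 173 169 165 170 168 170 169 168 170 174]
 [174 174 170 168 171 174 172 171 170 169 171 177]
 [174 173 169 164 150 146 148 151 163 170 174 176]
 [176 171 172 148 101 138 171 156 157 174 175 167]
 [175 172 167 125  64 143 191 172 153 164 178 146]
 [173 167 161 113  50 142 195 180 156 162 170 121]
 [169 167 169 130  59  95 141 144 149 171 150  90]
 [165 165 171 158 120  90 100 129 160 167 120  74]
 [164 165 169 167 160 152 156 164 174 149  81  65]
 [164 166 167 167 168 170 172 177 167 124  82  97]]
[205.63474409 250.90779948]
```

play_rows(rows=[[0.0003,-0.0004,0.001,0,0,0],[0.0003,-0.0004,0.002,0,0,0],[0.0003,-0.0004,0.003,0,0,0],[0.0003,-0.0004,0.004,0,0,0]])

```text
time: 5.85
tcp_pos: [0.4529, -0.2592, 0.1495]
eef_rot: [0.652, 3.073, -0.0]
ft_force: [0.1, 0.7, -0.3]
finger_gap: 0.0137
```

play_rows(rows=[[0,0,0.001,0,0,0],[0,0,0.002,0,0,0]])

```text
time: 6.1
tcp_pos: [0.4529, -0.2592, 0.1475]
eef_rot: [0.652, 3.073, -0.0]
ft_force: [0.1, -0.0, -0.8]
finger_gap: 0.0135
```

play_rows(rows=[[0,0,0.001,0,0,0],[0,0,0.0015,0,0,0]])

```text
time: 6.35
tcp_pos: [0.4529, -0.2592, 0.146]
eef_rot: [-0.652, -3.073, 0.0]
ft_force: [0.1, -0.3, -1.1]
finger_gap: 0.0136
```

play_rows(rows=[[0,0,0.001,0,0,0],[0,0,0.002,0,0,0],[0,0,0.003,0,0,0]])

```text
time: 6.72
tcp_pos: [0.4529, -0.2593, 0.143]
eef_rot: [0.652, 3.073, -0.0]
ft_force: [-0.3, -0.0, -1.5]
finger_gap: 0.0136
```

play_rows(rows=[[0,0,0.0015,0,0,0],[0,0,0.003,0,0,0],[0,0,0.0045,0,0,0],[0,0,0.006,0,0,0]])

```text
time: 7.22
tcp_pos: [0.4529, -0.2592, 0.1369]
eef_rot: [0.652, 3.073, 0.0]
ft_force: [0.5, -0.3, -1.2]
finger_gap: 0.0135
```

play_rows(rows=[[0,0,0.0015,0,0,0],[0,0,0.003,0,0,0],[0,0,0.0045,0,0,0],[0,0,0.006,0,0,0]])

```text
time: 7.72
tcp_pos: [0.453, -0.2592, 0.131]
eef_rot: [0.652, 3.073, -0.0]
ft_force: [0.2, -0.0, -1.0]
finger_gap: 0.0138
```

play_rows(rows=[[0,0,0.002,0,0,0],[0,0,0.004,0,0,0],[0,0,0.006,0,0,0],[0,0,0.008,0,0,0],[0,0,0.01,0,0,0],[0,0,0.012,0,0,0],[0,0,0.014,0,0,0]])

```text
time: 8.6
tcp_pos: [0.4529, -0.2592, 0.1169]
eef_rot: [0.652, 3.073, -0.0]
ft_force: [-0.3, 0.7, -0.7]
finger_gap: 0.0137
```

play_rows(rows=[[0,0,0.0007,0,0,0],[0,0,0.0014,0,0,0],[0,0,0.002,0,0,0]])

```text
time: 8.98
tcp_pos: [0.453, -0.2592, 0.1151]
eef_rot: [0.652, 3.073, -0.0]
ft_force: [0.4, -0.8, -0.6]
finger_gap: 0.0138
```

play_rows(rows=[[0,0,0.0005,0,0,0],[0,0,0.001,0,0,0]])

```text
time: 9.22
tcp_pos: [0.4529, -0.2593, 0.1141]
eef_rot: [0.652, 3.073, -0.0]
ft_force: [-0.3, -0.1, -0.4]
finger_gap: 0.0138
```

play_rows(rows=[[0,0,0.0005,0,0,0],[0,0,0.001,0,0,0]])

```text
time: 9.48
tcp_pos: [0.4529, -0.2592, 0.1131]
eef_rot: [0.652, 3.073, -0.0]
ft_force: [-0.3, -0.1, -0.4]
finger_gap: 0.0138
```

play_rows(rows=[[0,0,0.0005,0,0,0]])

```text
time: 9.6
tcp_pos: [0.4529, -0.2592, 0.1125]
eef_rot: [0.652, 3.073, -0.0]
ft_force: [-0.6, -0.1, -2.4]
finger_gap: 0.0141
```

play_rows(rows=[[0,0,0.0004,0,0,0]])

```text
time: 9.72
tcp_pos: [0.453, -0.2592, 0.1125]
eef_rot: [-0.652, -3.073, 0.0]
ft_force: [-1.8, 0.3, 4.0]
finger_gap: 0.0136
```

It is seated with about 4 N at the expected height. I'll release, lift and look.

play_rows(rows=[[0,0,-0.0003,0,0,0],[0,0,-0.0003,0,0,0],[0,0,-0.0003,0,0,0]], claw=0.4)

```text
time: 10.1
tcp_pos: [0.453, -0.2593, 0.1125]
eef_rot: [0.652, 3.073, -0.0]
ft_force: [-0.3, 0.5, -0.0]
finger_gap: 0.036
```

play_rows(rows=[[0,0,-0.01,0,0,0],[0,0,-0.04,0,0,0],[0,0,-0.07,0,0,0],[0,0,-0.07,0,0,0]])

```text
time: 10.6
tcp_pos: [0.4547, -0.2598, 0.1853]
eef_rot: [0.651, 3.068, -0.003]
ft_force: [0.2, 0.3, -0.3]
finger_gap: 0.052
```

```bash
python3 -c "
from h import *
import cv2
u=np.array([np.cos(np.radians(-24)),np.sin(np.radians(-24)),0])
plan(np.array([.453,-.2595,.135])-.058*u,66)
b=ctrl.camera('side');cv2.imwrite('pics/s4.png',b)
cv2.imwrite('pics/c4.png',cv2.resize(b[185:285,240:330],None,fx=6,fy=6,interpolation=2))
e=np.array([.453,-.2595,.102])-.056*u;p=(proj('side',e)+.5-[240,185])*6;print('loop end pred',p)"
```

```text
t 10.6 tcp [ 0.4547 -0.2598  0.1853] F [ 0.2   0.32 -0.34] gap 0.052
shift mm [60.  -0.3 49.9] turn [-0.1  0.3  0. ] j7 1.34
loop end pred [365.88298855 456.24219402]
```

View pics/c4.png

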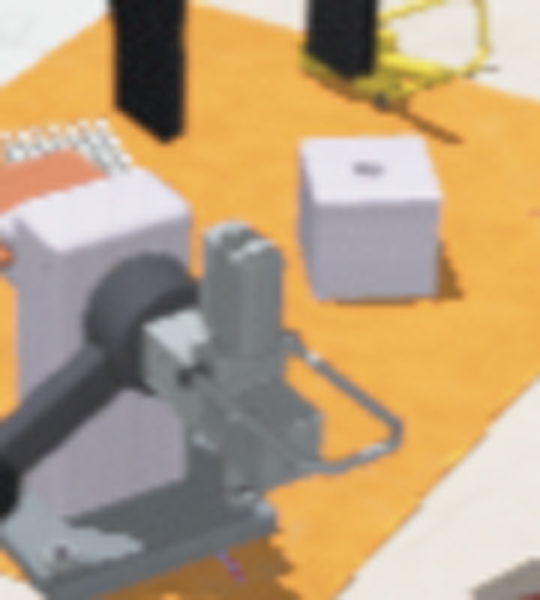

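The pin head sits on the spindle. The loop is open, with its bar running from (325,470) to (400,430), within 1 px of prediction and evenly spaced either side of the spindle. I'll close the fingers and move over the bar.

play_rows(rows=[[0.02,0,0,0,0,0],[0.045,0,0,0,0,0],[0.06,0,0.01,0,0,0],[0.06,0,0.03,0,0,0],[0.06,0,0.05,0,0,0],[0.06,0,0.05,0,0,0]], claw=1, squeeze=20)

```text
time: 11.4
tcp_pos: [0.3964, -0.234, 0.1307]
eef_rot: [-0.65, -3.069, -0.003]
ft_force: [1.2, -0.2, -0.4]
finger_gap: 0.0029
```

play_rows(rows=[[0,0,0.01,0,0,0],[0,0,0.02,0,0,0],[0,0,0.026,0,0,0],[0,0,0.026,0,0,0]])

```text
time: 11.9
tcp_pos: [0.3979, -0.2347, 0.106]
eef_rot: [-0.652, -3.072, -0.001]
ft_force: [-0.8, -0.8, 0.6]
finger_gap: 0.0005
```

```bash
python3 -c "
from h import *
import cv2
u=np.array([np.cos(np.radians(-24)),np.sin(np.radians(-24)),0])
plan(np.array([.453,-.2595,.104])-.058*u,66)
b=ctrl.camera('side');cv2.imwrite('pics/s5.png',b)
cv2.imwrite('pics/c5.png',cv2.resize(b[185:285,240:330],None,fx=6,fy=6,interpolation=2))"
```

```text
t 11.9 tcp [ 0.3979 -0.2347  0.106 ] F [-0.76 -0.8   0.63] gap 0.0005
shift mm [-2.5 -0.2  2. ] turn [ 0.  -0.1  0.1] j7 1.284
```

View pics/c5.png

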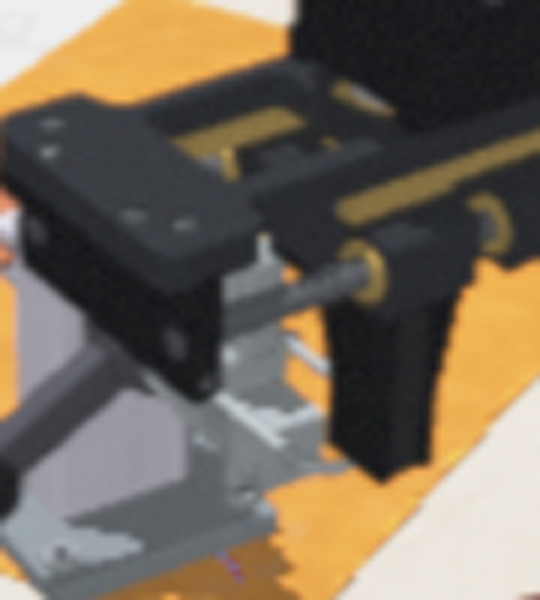

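The shut fingertips, at (385,480), are just over the loop bar, which they hide. The rest of the hand is clear of the tab. Pressing down slowly, shifted slightly inward.

play_rows(rows=[[-0.003,0,0.001,0,0,0],[-0.003,0,0.002,0,0,0],[-0.003,0,0.003,0,0,0],[-0.003,0,0.004,0,0,0]])

```text
time: 12.45
tcp_pos: [0.4009, -0.2361, 0.1025]
eef_rot: [0.652, 3.073, -0.0]
ft_force: [-0.7, 0.6, 0.4]
finger_gap: 0.0003
```

play_rows(rows=[[0,0,0.0015,0,0,0],[0,0,0.003,0,0,0],[0,0,0.0045,0,0,0],[0,0,0.006,0,0,0]])

```text
time: 12.95
tcp_pos: [0.4007, -0.2361, 0.0963]
eef_rot: [-0.652, -3.073, 0.0]
ft_force: [-1.5, 1.3, 2.0]
finger_gap: 0.0004
```

play_rows(rows=[[0,0,0.0015,0,0,0],[0,0,0.003,0,0,0],[0,0,0.0045,0,0,0],[0,0,0.006,0,0,0]])

```text
time: 13.45
tcp_pos: [0.4012, -0.2362, 0.0905]
eef_rot: [0.652, 3.072, -0.0]
ft_force: [0.4, 1.3, 2.0]
finger_gap: 0.0005
```

play_rows(rows=[[0,0,0.0015,0,0,0],[0,0,0.003,0,0,0],[0,0,0.0045,0,0,0],[0,0,0.006,0,0,0]])

```text
time: 13.95
tcp_pos: [0.4013, -0.2362, 0.0845]
eef_rot: [0.652, 3.072, -0.0]
ft_force: [0.8, -0.1, 1.8]
finger_gap: -0.0001
```

play_rows(rows=[[0,0,0.0015,0,0,0],[0,0,0.003,0,0,0],[0,0,0.0045,0,0,0],[0,0,0.006,0,0,0]])

```text
time: 14.45
tcp_pos: [0.4006, -0.236, 0.0783]
eef_rot: [-0.652, -3.073, -0.0]
ft_force: [0.6, 0.0, 0.7]
finger_gap: 0.0001
```

```bash
python3 -c "
from h import *
import cv2
plan([.4,-.236,.075],66)
b=ctrl.camera('side');cv2.imwrite('pics/s6.png',b)
cv2.imwrite('pics/c6.png',cv2.resize(b[185:285,240:330],None,fx=6,fy=6,interpolation=2))"
```

```text
t 14.45 tcp [ 0.4006 -0.236   0.0783] F [0.57 0.03 0.68] gap 0.0001
shift mm [ 0.6 -0.3  3.3] turn [-0. -0.  0.] j7 1.237
```

View pics/c6.png

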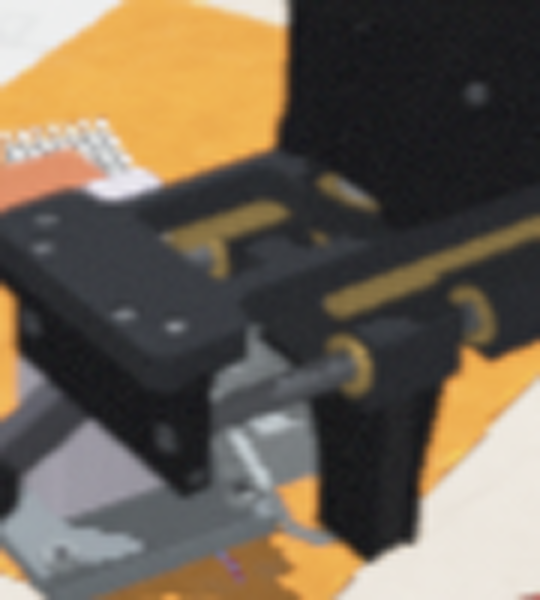

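The loop is part-way down: a leg shows from (235,430) to (270,500), with the bar near the fingertip. I'll press a little further.

play_rows(rows=[[0,0,0.001,0,0,0],[0,0,0.0025,0,0,0],[0,0,0.004,0,0,0],[0,0,0.005,0,0,0],[0,0,0.005,0,0,0],[0,0,0.005,0,0,0]])

```text
time: 15.25
tcp_pos: [0.4008, -0.2361, 0.0734]
eef_rot: [-0.652, -3.073, 0.0]
ft_force: [0.0, -0.7, 0.1]
finger_gap: 0.0007
```

```bash
python3 -c "
from h import *
import cv2
plan([.4,-.236,.075],66)
b=ctrl.camera('side');cv2.imwrite('pics/s7.png',b)
cv2.imwrite('pics/c7.png',cv2.resize(b[185:285,240:330],None,fx=6,fy=6,interpolation=2))"
```

```text
t 15.25 tcp [ 0.4008 -0.2361  0.0734] F [ 0.04 -0.72  0.06] gap 0.0007
shift mm [ 0.7 -0.3 -1.6] turn [-0. -0.  0.] j7 1.229
```

View pics/c7.png

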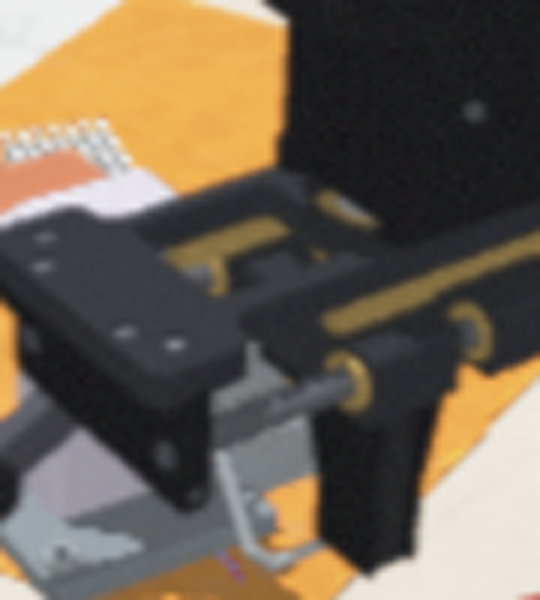

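The leg is much steeper and the force is zero, so the loop looks shut. I'll back off outward, then rise and look.

play_rows(rows=[[0.01,0,0,0,0,0],[0.02,0,-0.005,0,0,0],[0.025,0,-0.04,0,0,0],[0.025,0,-0.09,0,0,0],[0.025,0,-0.14,0,0,0],[0.025,0,-0.14,0,0,0]])

```text
time: 16.05
tcp_pos: [0.3797, -0.2267, 0.2171]
eef_rot: [0.651, 3.066, -0.007]
ft_force: [-0.2, -0.6, -0.2]
finger_gap: 0.0006
```

```bash
python3 -c "
from h import *
import cv2
plan([.4,-.236,.075],66)
u=np.array([np.cos(np.radians(-24)),np.sin(np.radians(-24)),0]);h=np.array([.453,-.2595,.102])
b=ctrl.camera('side');cv2.imwrite('pics/s8.png',b)
cv2.imwrite('pics/c8.png',cv2.resize(b[185:285,240:330],None,fx=6,fy=6,interpolation=2))
for a in(.8,1,1.2,1.5):
  e=h-.056*(np.cos(a)*u+[0,0,np.sin(a)]);print(a,(proj('side',e)+.5-[240,185])*6)"
```

```text
t 16.05 tcp [ 0.3797 -0.2267  0.2171] F [-0.23 -0.57 -0.17] gap 0.0006
shift mm [-21.2   0.2 142.2] turn [-0.2  0.5  0. ] j7 1.466
0.8 [320.3316304  544.11708261]
1 [300.20173892 547.75394814]
1.2 [278.24646423 543.81240551]
1.5 [243.85165046 524.66916342]
```

View pics/c8.png

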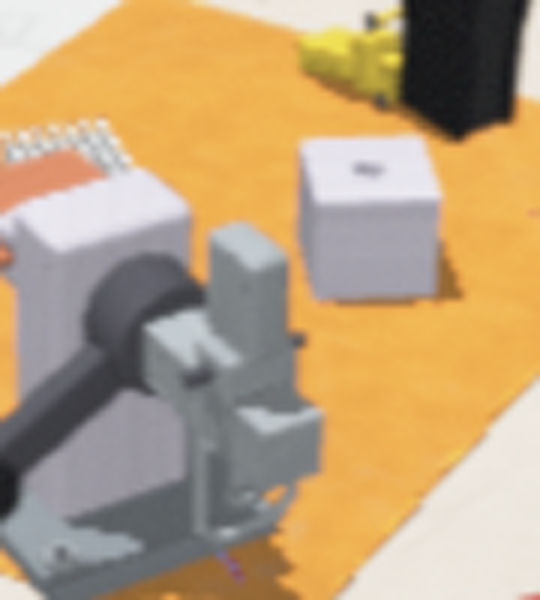

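The loop hangs shut under the spindle: its bar runs from (205,535) to (280,500), with the middle at (243,520) against a predicted (244,525) for 1.5 rad. The tab looks shifted by about 1 px, so I'll check for tilt numerically from the stored pictures.

```bash
python3 -c "
from h import *
import cv2
def edges(f):
  s=cv2.cvtColor(cv2.resize(cv2.imread(f),None,fx=6,fy=6,interpolation=2),cv2.COLOR_BGR2HSV)[:,:,1]
  o=[]
  for r in (222.5,225,230,235,240):   # right edge of the tab / head against orange mat
    l=s[int((r+.5)*6),int(272*6):int(298*6)]; g=np.where(l<120)[0]; o.append((r,round(272+g.min()/6,1),round(272+g.max()/6,1)))
  return o
print(edges('pics/s4.png'));print(edges('pics/s8.png'))
u=np.array([np.cos(np.radians(-24)),np.sin(np.radians(-24)),0]);v=np.array([-u[1],u[0],0]);h=np.array([.453,-.2595,.095])
for z in(.014,.046):print(z,[np.round(proj('side',h+sx*.012*u+sy*.007*v+[0,0,z]),1).tolist() for sx in(-1,1) for sy in(-1,1)])
"
```

```text
[(222.5, np.float64(272.0), np.float64(297.8)), (225, np.float64(272.0), np.float64(297.8)), (230, np.float64(273.3), np.float64(297.8)), (235, np.float64(272.0), np.float64(287.2)), (240, np.float64(272.0), np.float64(289.3))]
[(222.5, np.float64(272.0), np.float64(297.8)), (225, np.float64(272.0), np.float64(297.8)), (230, np.float64(274.3), np.float64(297.8)), (235, np.float64(272.0), np.float64(288.0)), (240, np.float64(272.0), np.float64(290.2))]
0.014 [[287.5, 242.5], [280.7, 245.2], [279.0, 235.9], [272.2, 238.4]]
0.046 [[288.2, 226.1], [281.3, 228.6], [279.5, 219.7], [272.6, 222.1]]
```

The shift is a uniform 0.9 px or so at every height, and the edges match the projection of an upright pin. So it is play in the hole and not tilt. The robot is clear, so I'm handing in.

```bash
python3 -c "
from h import *
s=ctrl.sense();print(s['time'],s['tcp_pos'],s['ft_force']);print(ctrl.hand_in())"
```

```text
16.1 [ 0.37810448 -0.22620664  0.21489721] [-0.79197659  0.33033114 -1.35841374]
the job is handed in; nothing more can be done
None
```

The hitch pin is in the spindle's cross hole with its head seated. The loop is swung over the free end and shut under the spindle. I handed the job in at 16.1 s, with the gripper clear of everything.

- **Insertion:** The pin went in without a measurable push on the stand. The only force was about 4 N as the head seated, at the expected height.
- **Loop:** I swung it down with shut fingers on its cross bar, using about 2 N. In the last picture the bar's middle is within about 1 px of where a loop at 1.5 rad should be.
- **Pin position:** After the loop was swung, the pin had moved about 1 px (1–2 mm) towards the free end. The shift was about the same at the three heights compared, and the tab's edges match an upright pin. I took this as play in the hole or the spindle, not tilt.
- **Not checked:** I made no separate check of the heat sink, capacitor and screw tin at the end. All moves stayed well clear of them.
- **Picture budget:** I viewed 12 pictures, two over the budget of 10.

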